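# Drive module into the tilted dock, clamped

## Task

Lay the drive module with the yellow front cap gently on the tilted bed of the blue-fenced dock, plug end towards the end fence (the one with the socket), let it go and let it slide fully home into the low corner, flat on the bed and against both fences. Only then slide the orange clamp down against it and hold it pressed for a moment with about 15 N (well under 25 N), and leave it closed. Leave everything else where it is.

Things in the scene. Friction and masses are not known exactly. Their poses are not given: they have to be found in the camera images.
- drive: the solid-state drive module to dock: a dark finned metal block 118 long (x) x 34 wide (y) x 24 high (z), about 0.2 kg (0.16 to 0.26), with a YELLOW cap at its +x end and a brass plug at its -x end. Origin: centre of its underside. It lies at the start fins up on a grey mat 2 mm thick. Solid enough to grip anywhere across its 34 mm width.
- drive_plug (a point): lower edge of the drive's plug end (-x end), mid-width: 59 mm from the drive's origin along its -x
- drive_bezel (a point): lower edge of the drive's yellow-capped end (+x end), mid-width: 59 mm from the drive's origin along its +x
- dock: the dock's stand: 170 x 170 mm dark foot plate with four steel posts, fixed to the table; it carries bed and clamp. Origin: centre of its underside; its z is up
- bed: the dock's tilted aluminium bed with two blue fences. Origin: the low corner, on the surface where the fences' inner faces meet. z: bed normal, 24.4 degrees from vertical; x and y both run uphill. Surface z = 0, to x = 164, y = 190 mm. Slippery (friction 0.12 to 0.18): a drive laid flat, parallel to the fences and let go slides home by itself in about 1 s; if it hangs askew, a light push frees it
- end_fence (a point): on the inner face of the end fence (bed x = 0, runs along bed y; has a black socket), at bed y = 17 mm, z = 0: where the drive's plug point is when home. Fence 26 mm high, 12 mm thick
- long_fence (a point): on the inner face of the long fence (bed y = 0, runs along bed x), at bed x = 59 mm, z = 0. Fence 26 mm high, 12 mm thick: no finger fits between it and a home drive, so let the drive go with its near side about 30 mm up-slope from this fence. Home, the drive's origin is at bed x = 59, y = 17, z = 0 mm
- clamp: the orange clamp: a bar 60 (x) x 14 (y) x 17 mm high, axes as the bed's. Slides along bed y only, at bed x = 59 mm, stays where left; about 3 N move it. Origin: foot of the bar's front (faces -y), at bed y = 112 to 120 mm at the start. A black pad stands out 0 to 14 mm in front (unmeasured), so it meets a home drive with the origin at bed y = 34 to 48 mm, rigidly: stop by force
- clamp_tab (a point): centre of the top of the clamp's upright tab, 19 mm behind (bed +y) the clamp's origin and 45 mm above the bed. Tab 30 (x) x 10 (y) mm, standing free: push it from behind (from its +y side towards -y) or pinch it
- spare: bystander: another module of the same shape and size with a BLUE cap; leave it
- caddy: bystander: black open tray 100 x 130 x 22 mm, loose; origin under its centre
- dish: bystander: white bowl, 80 mm across, 28 mm high; origin under its centre
- screwdriver: bystander: screwdriver lying on the table
- mug: bystander: blue mug, 80 mm across, 95 mm high; origin under its centre
- stick: bystander: red memory stick 60 x 18 x 9 mm
- case: bystander: white plastic box 85 x 55 x 30 mm; origin under its centre
Things that resemble listed ones, but are neither listed nor needed, are in the scene too. Leave any green look-alike of the drive alone.

How it is judged:
By the outcome, as a careful person would: the job done as asked, in the order asked, and still so for the second after the job is handed in, with the robot touching nothing.
It also fails if it takes over 69 s, if anything falls off the work surface, if the arm or the gripper's body presses on something with over 40 N, if the wrist force passes 120 N, or if a joint passes its speed limit or range.

## Robot

A 6-joint arm with a two-finger parallel gripper is mounted at the origin on the work surface. World frame = base frame: x ahead of the robot, y to its left, z up, the work surface at z = 0. Lengths are in m, angles in degrees, forces in N, time in s.
With the tool pointing down it reaches from about 0.3 to 0.85 m from the base axis. Payload 4.2 kg.
Tool frame: the origin (TCP) lies at the very end of the fingers, on their centre line; the grasp point (between the pads) lies 19 mm behind it; z points along the fingers, y is the line along which they close (so a half turn about z gives the same grasp; the last joint's range is limited). The gripper opens to 91 mm and grips with 3 to 60 N. Pads are 32 mm wide; open, the fingers measure 118 mm over their backs; the gripper's body (76 mm by 178 mm) begins 60 mm behind the grasp point.
Start: joints at [-65.947, 18.312, 89.639, -0, 72.044, -1.146], TCP at [0.245, -0.52, 0.214] pointing down, gripper open.
Joint ranges: [-177.97, 177.97], [-48.28, 115.42], [12.27, 149.76], [-77.06, 257.06], [2.81, 150.46], [-146.56, 146.56]. Speed limits (degrees/s): [147.25, 147.25, 180, 180, 180, 180].

## Interface

Orientations are given as [roll, pitch, yaw] about the fixed x, y, z axes, in that order (R = Rz(yaw) Ry(pitch) Rx(roll)).
In Python, from cell import state, imaging, job gives the robot as it stands.
- The arm moves only by the shell command python3 -m jog 'ROWS' [FORCE]. ROWS is a JSON object whose one key "motion" holds a list of rows, each a list of 5 numbers: the opening, from 0 (shut) to 1 (fully open), then the shift along the tool's x, y, z in m, then the turn about the tool's z in rad. A call has 1 to 12 rows; each row is the pose to reach, as a shift and turn from the pose commanded when the call began, along the tool's axes at that moment; what a row does not reach only later rows make up. A row lasts 1/10 s, in which the tool goes at most 50 mm and 8.59 degrees, less where a joint would pass 70% of its speed; a pose out of reach is approached as far as the arm can. A call with a gripper value outside its range is refused whole. The fingers move at their own pace and stop on an object; FORCE is the grip in N (left out, the last holds). Time passes only in rows, so rows that repeat a pose let the fingers close. It gives the time, the measured TCP pose, the force, the opening and the grip force at its end, in the units of the state.
- state(): the state, without advancing time (a new reading comes with each control period).
- imaging.grab_frame(name): name is "scene" or "top" or "wrist"; returns a dict with "img" (384x512x3 uint8, blue, green, red), "camera_matrix" (3x3 intrinsics, pixels), "dist" ([k1, k2, p1, p2, k3] as OpenCV has them; the pictures are not rectified), "R" (3x3) and "t" (3): a world point X has camera coordinates R X + t; the wrist camera has in their place "hand_eye" (4x4, takes a point from camera to tool coordinates, whose origin is the TCP and whose axes are the flange's). Camera axes: x right, y down, z forward; pixel columns grow to the right and rows downward; lengths in m; the calibration is good to about 2 mm. A picture is of the moment at which its call begins: read the wrist's pose just before it. There is no depth.
- job.sign_off(): hands the job in; it is judged then, once.
The state is a dict: "time_s": time; "joint_positions": joint angles; "qvel": joint speeds; "joint_efforts": joint torques, N m; "ee_pos": TCP position; "eef_rot": TCP orientation; "ft_force": force on the tool from outside, world axes, zero at the start; "torque": the same for the moment, N m; "width": finger opening in m; "finger_force": force on a finger pad.
Only numpy, scipy, OpenCV 4.12 (cv2) and the standard library are available. Lean on these libraries where they do the work, as an engineer would, in place of code of your own. Each camera call takes 0.05 s, during which the arm holds its last target. There are 200 camera calls.

## Working session

There is one attempt and no reset: what is moved stays moved. The work goes in short steps, Python scripts to look and compute and a shell command to move; the robot and the scene stay as the last step left them, time stands still between calls to the robot, and variables do not carry over. Pictures are saved under pics/ and viewed, at most 10 in all, crops included, and the job is handed in when it is done.

```bash
mkdir -p pics; ls; python3 - <<'E'
from cell import state, imaging
import cv2,pickle
s=state();print(s)
d={}
for n in("scene","top"):
    f=imaging.grab_frame(n);d[n]=f;cv2.imwrite(f"pics/{n}0.png",f["img"]);print(n,f["camera_matrix"],f["dist"],f["R"],f["t"])
pickle.dump(d,open("f0.pkl","wb"))
E
```

```text
pics
{'time_s': 0.0, 'joint_positions': array([-6.59485551e+01,  1.83511220e+01,  8.97065535e+01,  6.98567918e-04,
        7.20435741e+01, -1.14475069e+00]), 'qvel': array([ 0.03147584,  0.09102692, -0.04509959, -0.05821367, -0.03512289,
       -0.09497802]), 'joint_efforts': array([-2.37972141e-03, -4.12466919e+01, -2.31980306e+01,  7.24155921e-02,
        4.56236035e-02, -1.54168138e-04]), 'ee_pos': array([ 0.2445968 , -0.51982207,  0.21312449]), 'eef_rot': array([-1.79898784e+02, -2.68682465e-03,  2.51959773e+01]), 'ft_force': array([-0.13967997,  0.35398502,  0.74692329]), 'torque': array([0.03361006, 0.03100021, 0.01541366]), 'finger_force': 0.0, 'width': 0.09134890468436445}
scene [[454.1114461    0.         251.09406559]
 [  0.         454.1114461  195.38416755]
 [  0.           0.           1.        ]] [0.06047104 0.         0.         0.         0.        ] [[-0.31923423  0.9476721  -0.00266489]
 [ 0.63673868  0.21240832 -0.74124662]
 [-0.7018927  -0.23832813 -0.67122749]] [ 0.16219661 -0.26106064  1.99295355]
top [[476.87828926   0.         258.32633928]
 [  0.         476.87828926 197.127443  ]
 [  0.           0.           1.        ]] [-0.10689286  0.          0.          0.          0.        ] [[ 1.85097346e-02 -9.99828553e-01 -5.04948043e-04]
 [-9.76243403e-01 -1.79640523e-02 -2.15930802e-01]
 [ 2.15884710e-01  4.48977402e-03 -9.76408538e-01]] [-0.01077902  0.52429915  1.42062891]
```

View pics/scene0.png

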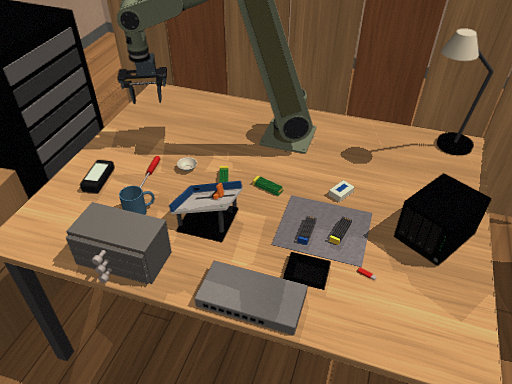

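View pics/top0.png

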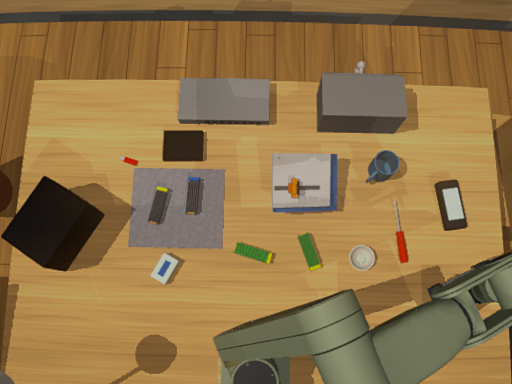

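Scene: the yellow-capped drive is at about (340,231) on the mat, the blue spare at (306,231) and the dock at (208,200). Top: the drive runs (155,222) to (161,190, yellow), and the dock is at (305,182) with blue fences on its right and bottom sides. I'll enlarge the dock.

```bash
python3 - <<'E'
import pickle,cv2,numpy as np
d=pickle.load(open("f0.pkl","rb"))
a=cv2.resize(d["top"]["img"][140:225,260:350],None,fx=4.4,fy=6.6,interpolation=cv2.INTER_CUBIC)[:560]
a=cv2.resize(d["top"]["img"][145:220,262:342],(400,375),interpolation=cv2.INTER_CUBIC)
b=cv2.resize(d["scene"]["img"][170:245,163:243],(400,375),interpolation=cv2.INTER_CUBIC)
cv2.imwrite("pics/dock.png",np.hstack([a,b]))
E
```

```text
(no output)
```

View pics/dock.png

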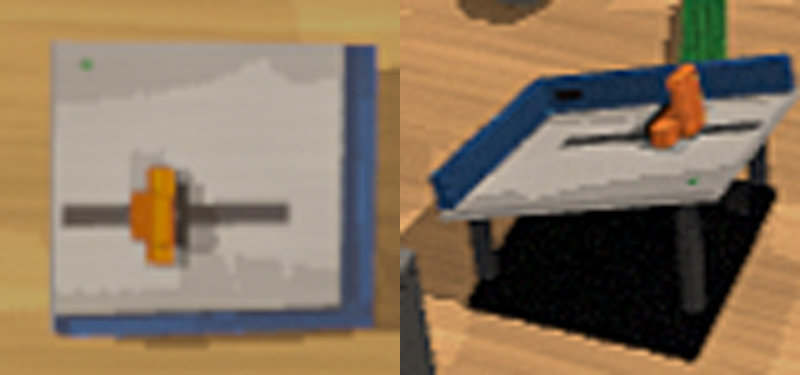

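The bed's low corner is at the lower right of the top view, about (330,207). Its long fence is on the right (world -y side) and the end fence at the bottom (world -x side). Bed x is about world +x and bed y about world +y. Now rough coordinates.

```bash
cat > h.py <<'E'
import numpy as np,cv2,pickle
from scipy.spatial.transform import Rotation as Ro
from scipy.optimize import least_squares
def cam(f,s=None):
    """-> K, dist, R, t with world->camera"""
    if "hand_eye" in f:
        T=np.eye(4);T[:3,:3]=Ro.from_euler("xyz",s["eef_rot"],degrees=True).as_matrix();T[:3,3]=s["ee_pos"]
        M=np.linalg.inv(T@np.array(f["hand_eye"]));return np.array(f["camera_matrix"]),np.array(f["dist"]),M[:3,:3],M[:3,3]
    return [np.array(f[k]) for k in("camera_matrix","dist","R","t")]
def ray(c,uv):
    K,D,R,t=c
    p=cv2.undistortPoints(np.array(uv,float).reshape(-1,1,2),K,D)[:,0]
    return -R.T@t,np.c_[p,np.ones(len(p))]@R
def onz(c,uv,z):
    o,d=ray(c,uv);return o+d*((z-o[2])/d[:,2])[:,None]
def tri(c1,u1,c2,u2):
    o1,d1=ray(c1,u1);o2,d2=ray(c2,u2);r=[]
    for a,b in zip(d1,d2):
        s=np.linalg.lstsq(np.c_[a,-b],o2-o1,rcond=None)[0]
        p,q=o1+s[0]*a,o2+s[1]*b;r.append(np.r_[(p+q)/2,np.linalg.norm(p-q)])
    return np.array(r)
def proj(c,X):
    K,D,R,t=c;return cv2.projectPoints(np.array(X,float),cv2.Rodrigues(R)[0],t,K,D)[0][:,0]
E
python3 - <<'E'
from h import *
np.set_printoptions(precision=4,suppress=True)
d=pickle.load(open("f0.pkl","rb"));T,S=cam(d["top"]),cam(d["scene"])
print("drive",onz(T,[(161,189),(154.5,222)],.026))
tp=lambda u,v:(u/5+262-.4,v/5+145-.4)
sp=lambda u,v:(u/5+163-.4,v/5+170-.4)
# C corner, B inner, D inner?, green dot, clamp tab top
P=tri(T,[tp(52,43),tp(86,64),tp(340,45),tp(342,306),tp(162,170)],S,[sp(722,213),sp(692,182),sp(470,213),sp(553,113),sp(683,70)])
print(P)
E
```

```text
drive [[0.5522 0.3103 0.026 ]
 [0.4452 0.3243 0.026 ]]
[[ 0.6174  0.0885  0.1656  0.2568]
 [ 0.6018  0.0669  0.1723  0.2533]
 [ 0.6212 -0.0788  0.133   0.2681]
 [ 0.4724 -0.074   0.0984  0.2849]
 [ 0.5299  0.0333  0.2032  0.2696]]
```

```bash
python3 - <<'E'
from h import *
np.set_printoptions(precision=4,suppress=True)
d=pickle.load(open("f0.pkl","rb"));T,S=cam(d["top"]),cam(d["scene"])
tp=lambda u,v:(u/5+262-.4,v/5+145-.4)
sp=lambda u,v:((u-400)/5+163-.4,v/5+170-.4)
P=tri(T,[tp(52,43),tp(86,64),tp(340,45),tp(342,306),tp(162,170)],S,[sp(722,213),sp(692,182),sp(470,213),sp(553,113),sp(683,70)])
print(P)
A,B,C=P[3,:3],P[2,:3],P[0,:3]
print(np.linalg.norm(B-A),np.linalg.norm(C-B),np.degrees(np.arcsin((B-A)[2]/.164)),np.degrees(np.arcsin((C-B)[2]/.19)))
E
```

```text
[[ 0.6468 -0.0378  0.1197  0.0052]
 [ 0.6325 -0.0609  0.1271  0.0003]
 [ 0.6614 -0.217   0.0786  0.0092]
 [ 0.5056 -0.2261  0.0333  0.0018]
 [ 0.5589 -0.1001  0.1533  0.0095]]
0.16247626873663804 0.1843965708213595 16.04241055627316 12.47049485198929
```

```bash
python3 -m jog '{"motion":[[1,0.04,-0.02,-0.05,0.1],[1,0.464,-0.224,-0.2,0.44],[1,0.464,-0.224,-0.2,0.44],[1,0.464,-0.224,-0.2,0.44],[1,0.464,-0.224,-0.2,0.44],[1,0.464,-0.224,-0.2,0.44],[1,0.464,-0.224,-0.2,0.44],[1,0.464,-0.224,-0.2,0.44],[1,0.464,-0.224,-0.2,0.44],[1,0.464,-0.224,-0.2,0.44],[1,0.464,-0.224,-0.2,0.44],[1,0.464,-0.224,-0.2,0.44]]}'
python3 -m jog '{"motion":[[1,0,0,0,0],[1,0,0,0,0],[1,0,0,0,0]]}'
python3 - <<'E'
from h import *
from cell import state, imaging
s=state();f=imaging.grab_frame("wrist");pickle.dump((s,f),open("w1.pkl","wb"));print(s["ee_pos"],s["eef_rot"],s["time_s"],np.round(f["hand_eye"],3),f["camera_matrix"])
cv2.imwrite("pics/w1.png",f["img"])
E
```

```text
time_s: 1.3
ee_pos: [0.5719, -0.1165, 0.4144]
eef_rot: [-179.9, -0.1, 0.3]
ft_force: [0.5, -0.4, -0.0]
width: 0.0913
finger_force: 0.0
time_s: 1.6
ee_pos: [0.5681, -0.1214, 0.4134]
eef_rot: [180.0, 0.1, -0.1]
ft_force: [-0.5, -0.6, 0.2]
width: 0.0911
finger_force: 0.0
[ 0.56814665 -0.12136466  0.41338402] [ 1.79982552e+02  9.54779640e-02 -1.25511530e-01] 1.6 [[ 0.    -0.958 -0.288  0.082]
 [ 1.     0.001 -0.     0.001]
 [ 0.001 -0.288  0.958 -0.171]
 [ 0.     0.     0.     1.   ]] [[319.81095718   0.         261.05365163]
 [  0.         319.81095718 193.43315557]
 [  0.           0.           1.        ]]
```

View pics/w1.png

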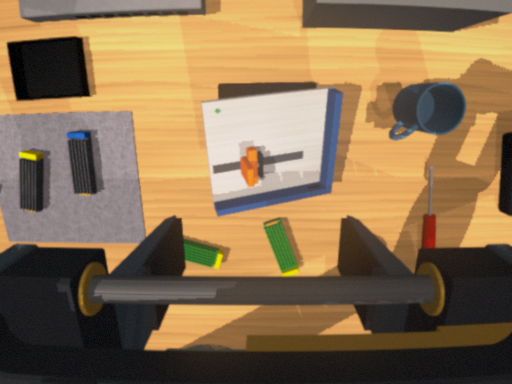

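The wrist view shows the whole bed, with corners at about (203,101), (330,89), (322,187) and (214,204). The drive runs from (32,155, yellow) to (31,208). I'll fit the bed corners from the white mask in the wrist and scene views.

```bash
cat > bed.py <<'E'
from h import *
def quad(img,win,k):
    x0,y0,x1,y1=win
    im=cv2.resize(img[y0:y1,x0:x1],None,fx=8,fy=8,interpolation=cv2.INTER_CUBIC)
    h=cv2.cvtColor(im,cv2.COLOR_BGR2HSV)
    m=((h[...,1]<k[0])&(h[...,2]>k[1])).astype(np.uint8)*255
    m=cv2.morphologyEx(m,cv2.MORPH_OPEN,np.ones((9,9)))
    c=max(cv2.findContours(m,0,1)[0],key=cv2.contourArea)
    hull=cv2.convexHull(c);e=.01
    while True:
        q=cv2.approxPolyDP(hull,e*cv2.arcLength(hull,True),True)[:,0]
        if len(q)<=4:break
        e*=1.2
    pts=c[:,0].astype(float);L=[]
    for i in range(4):
        a,b=q[i].astype(float),q[(i+1)%4].astype(float);u=(b-a)/np.linalg.norm(b-a)
        s=(pts-a)@u;dd=(pts-a)@np.array([-u[1],u[0]])
        w=pts[(abs(dd)<14)&(s>.08*np.linalg.norm(b-a))&(s<.92*np.linalg.norm(b-a))]
        vx,vy,px,py=cv2.fitLine(w.astype(np.float32),cv2.DIST_HUBER,0,.01,.01)[:,0];L.append(np.cross([px,py,1],[px+vx,py+vy,1]))
    P=[np.cross(L[i-1],L[i]) for i in range(4)]
    P=np.array([p[:2]/p[2] for p in P])
    return (P+.5)/8-.5+[x0,y0],m
E
python3 - <<'E'
from bed import *
np.set_printoptions(precision=4,suppress=True)
d=pickle.load(open("f0.pkl","rb"));s,w=pickle.load(open("w1.pkl","rb"))
W,S,T=cam(w,s),cam(d["scene"]),cam(d["top"])
qw,m1=quad(w["img"],(190,75,350,225),(60,110));qs,m2=quad(d["scene"]["img"],(160,165,250,245),(60,100))
print(qw,qs,sep="\n")
o=[]
for m in(m1,m2): o.append(cv2.resize(m,(400,400)))
cv2.imwrite("pics/m.png",np.hstack(o))
# match: order A,B,C,D by rough guess
G=np.array([[.5056,-.2261,.033],[.6614,-.217,.0786],[.6468,-.0378,.1197],[.495,-.04,.08]])
pick=lambda q,c:np.array([q[np.argmin(np.linalg.norm(q-p,axis=1))] for p in proj(c,G)])
qw,qs=pick(qw,W),pick(qs,S)
print(tri(W,qw,S,qs))
M=np.array([[0,0,0],[.164,0,0],[.164,.19,0],[0,.19,0]])
def res(p,a=1):
    X=Ro.from_rotvec(p[:3]).apply(M)+p[3:]
    return np.r_[(proj(W,X)-qw).ravel(),(proj(S,X)-qs).ravel()*1]
r=least_squares(res,[-0.2,-.2,0,.505,-.226,.035],loss="soft_l1")
print(r.x,res(r.x).reshape(-1,2));R=Ro.from_rotvec(r.x[:3]).as_matrix();print(R,np.degrees(np.arccos(R[2,2])))
np.save("bed.npy",r.x)
E
```

```text
[[328.8414  86.1506]
 [320.1743 181.4483]
 [213.1791 202.2512]
 [200.8574 100.2016]]
[[242.6205 187.9516]
 [225.9351 209.4072]
 [170.4854 213.5766]
 [192.9196 192.4696]]
[[ 0.505  -0.2272  0.0309  0.0009]
 [ 0.6684 -0.2285  0.0737  0.0058]
 [ 0.6468 -0.0388  0.1313  0.0011]
 [ 0.4832 -0.0414  0.0855  0.0034]]
[ 0.2937 -0.2483  0.0664  0.5077 -0.226   0.0384] [[-0.1095 -0.2974]
 [-2.1746  0.5402]
 [ 0.1656 -0.0913]
 [ 0.42   -1.3128]
 [-0.2941 -0.9819]
 [ 2.8966 -1.1337]
 [-0.5024 -0.2181]
 [-1.7911 -0.2573]]
[[ 0.9674 -0.1008 -0.2324]
 [ 0.0288  0.9552 -0.2944]
 [ 0.2516  0.2782  0.927 ]] 22.030187917201683
```

View pics/m.png

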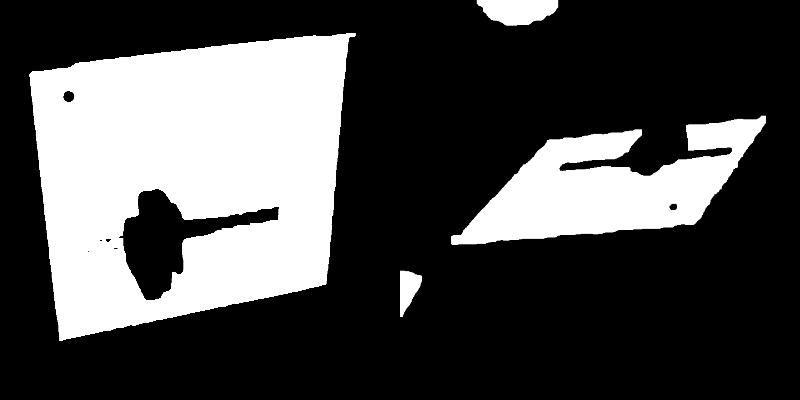

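```bash
cat > snap.py <<'E'
import sys
from h import *
from cell import state, imaging
n=sys.argv[1];s=state();f=imaging.grab_frame("wrist");pickle.dump((s,f),open(n+".pkl","wb"));cv2.imwrite(f"pics/{n}.png",f["img"])
E
python3 -m jog '{"motion":[[1,-0.03,0.04,0.04,0],[1,-0.06,0.08,0.08,0],[1,-0.06,0.09,0.12,0],[1,-0.06,0.09,0.12,0],[1,-0.06,0.09,0.12,0],[1,-0.06,0.09,0.12,0],[1,-0.06,0.09,0.12,0]]}'; python3 snap.py w2
python3 -m jog '{"motion":[[1,0,-0.04,0,0],[1,0,-0.08,0,0],[1,0,-0.12,0,0],[1,0,-0.16,0,0],[1,0,-0.16,0,0],[1,0,-0.16,0,0],[1,0,-0.16,0,0]]}'; python3 snap.py w3
python3 - <<'E'
import cv2,numpy as np
cv2.imwrite("pics/w23.png",np.hstack([cv2.resize(cv2.imread(f"pics/w{i}.png"),(400,300)) for i in(2,3)]))
E
```

```text
time_s: 2.35
ee_pos: [0.5101, -0.2103, 0.2957]
eef_rot: [179.9, -0.2, -0.0]
ft_force: [-0.4, 1.0, -0.1]
width: 0.0913
finger_force: 0.0
time_s: 3.1
ee_pos: [0.5097, -0.0505, 0.2945]
eef_rot: [180.0, -0.1, -0.0]
ft_force: [-0.2, 0.8, -0.0]
width: 0.0915
finger_force: 0.0
```

View pics/w23.png

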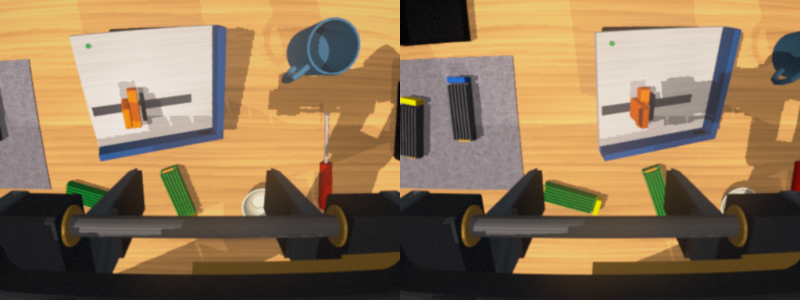

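Both views show the whole bed: corners at about (98,150)–(220,137) in w2 (left half) and (600,158)–(715,135) in w3 (right half).

```bash
python3 - <<'E'
from bed import *
np.set_printoptions(precision=4,suppress=True)
d=pickle.load(open("f0.pkl","rb"))
G=np.array([[.505,-.2272,.031],[.666,-.224,.0737],[.6468,-.0388,.1313],[.4832,-.0414,.0855]])
V=[];o=[]
for n,win in(("w1",(190,75,350,225)),("w2",(80,20,300,215)),("w3",(235,20,450,215))):
    s,w=pickle.load(open(n+".pkl","rb"));c=cam(w,s);q,m=quad(w["img"],win,(75,60));o.append(cv2.resize(m,(260,240)))
    q=np.array([q[np.argmin(np.linalg.norm(q-p,axis=1))] for p in proj(c,G)]);V.append((c,q))
cv2.imwrite("pics/m2.png",np.hstack(o))
c=cam(d["scene"]);V.append((c,np.array([[192.92,192.47],[172.5,213],[225.9,209.4],[242.6,188]])))
print(tri(*V[1],*V[2]))
M=np.array([[0,0,0],[.164,0,0],[.164,.19,0],[0,.19,0]])
def res(p,V,w=30):
    R=Ro.from_rotvec(p[:3]);X=R.apply(M)+p[3:6]
    return np.r_[np.concatenate([(proj(c,X)-q).ravel() for c,q in V]),w*(np.degrees(np.arccos(R.as_matrix()[2,2]))-24.4)]
for vv in(V[:3],V,V[1:3]):
    r=least_squares(res,[.29,-.25,.07,.505,-.226,.035],args=(vv,),loss="soft_l1")
    R=Ro.from_rotvec(r.x[:3]).as_matrix();print(r.x,r.cost);print(R);print(res(r.x,vv)[:-1].reshape(-1,8))
    if vv is V: np.save("bed.npy",r.x)
E
```

```text
Traceback (most recent call last):
  File "bed.py", line 19, in quad
    vx,vy,px,py=cv2.fitLine(w.astype(np.float32),cv2.DIST_HUBER,0,.01,.01)[:,0];L.append(np.cross([px,py,1],[px+vx,py+vy,1]))
                ~~~~~~~~~~~^^^^^^^^^^^^^^^^^^^^^^^^^^^^^^^^^^^^^^^^^^^^^^^
cv2.error: OpenCV(4.12.0) /io/opencv/modules/imgproc/src/linefit.cpp:50: error: (-215:Assertion failed) count > 0 in function 'fitLine2D_wods'
```

```bash
cat > fit.py <<'E'
from bed import *
np.set_printoptions(precision=4,suppress=True)
d=pickle.load(open("f0.pkl","rb"))
G=np.array([[.505,-.2272,.031],[.666,-.224,.0737],[.6468,-.0388,.1313],[.4832,-.0414,.0855]])
V=[]
for n,win,k in(("w1",(190,75,350,225),(60,110)),("w2",(80,20,300,215),(60,110)),("w3",(240,20,450,215),(75,60))):
    s,w=pickle.load(open(n+".pkl","rb"));c=cam(w,s)
    try:q,m=quad(w["img"],win,k)
    except Exception as e:print(n,"failed");continue
    q=np.array([q[np.argmin(np.linalg.norm(q-p,axis=1))] for p in proj(c,G)]);V.append((c,q));print(n,q.ravel())
c=cam(d["scene"]);V.append((c,np.array([[192.92,192.47],[172.5,213],[225.9,209.4],[242.6,188]])))
M=np.array([[0,0,0],[.164,0,0],[.164,.19,0],[0,.19,0]])
def res(p,V,w=30):
    R=Ro.from_rotvec(p[:3]);X=R.apply(M)+p[3:6]
    return np.r_[np.concatenate([(proj(c,X)-q).ravel() for c,q in V]),w*(np.degrees(np.arccos(R.as_matrix()[2,2]))-24.4)]
for vv in(V[:-1],V):
    r=least_squares(res,[.29,-.25,.07,.505,-.226,.035],args=(vv,),loss="soft_l1")
    R=Ro.from_rotvec(r.x[:3]).as_matrix();print(r.x,r.cost);print(R);print(res(r.x,vv)[:-1].reshape(-1,8))
    np.save("bed.npy",r.x)
print(tri(*V[0],*V[1]))
E
python3 fit.py
```

```text
w1 [320.1743 181.4483 328.8414  86.1506 200.8574 100.2016 213.1791 202.2512]
w2 [272.1129 163.1083 272.3708  31.0289  87.5926  45.1932 126.1076 188.0045]
w3 [396.0823 170.2533 419.3871  33.2743 248.9385  38.9749 253.712  199.0856]
[ 0.2977 -0.3045  0.0602  0.5075 -0.2258  0.0427] 32.43170132653157
[[ 0.9526 -0.103  -0.2864]
 [ 0.0137  0.9546 -0.2977]
 [ 0.304   0.2796  0.9107]]
[[  0.2226   0.4158   1.0061   2.1081   0.2976   2.319    0.0079  -0.076 ]
 [ -0.006    0.3218   0.4566  -0.4719  -2.7483  -0.2382  -1.2572   0.0714]
 [ -6.614   -6.9141  -1.1414  -0.4619   2.6037   1.1264   1.8238 -11.4664]]
[ 0.3017 -0.3005  0.0603  0.5076 -0.2255  0.0401] 40.8370623327939
[[ 0.9537 -0.1031 -0.2824]
 [ 0.0138  0.9534 -0.3014]
 [ 0.3003  0.2836  0.9107]]
[[ -0.1973  -0.0249   0.3741   1.952    0.5723   2.0645   0.1344  -0.5008]
 [ -0.2789  -0.136    0.0863  -0.1614  -1.5205  -0.1693  -0.6994  -0.4185]
 [ -7.5382  -7.3742  -2.7157  -0.2221   2.6057   1.2582   1.7995 -11.9653]
 [ -0.216   -1.3089   0.2991  -3.2163  -0.9839  -3.3404  -1.7103  -0.9662]]
[[ 0.5074 -0.2259  0.0396  0.0001]
 [ 0.6666 -0.2241  0.0787  0.0017]
 [ 0.6464 -0.0395  0.1344  0.0016]
 [ 0.4863 -0.0436  0.0907  0.0005]]
```

```bash
cat >> fit.py <<'E'
print("----")
V=[V[0],V[1]];S=(c,np.array([[192.92,192.47],[242.6,188]]))
def res2(p):
    R=Ro.from_rotvec(p[:3]);X=R.apply(M)+p[3:6]
    return np.r_[res(p,V),(proj(c,X[[0,3]])-S[1]).ravel()]
r=least_squares(res2,[.29,-.25,.07,.505,-.226,.035],loss="soft_l1")
R=Ro.from_rotvec(r.x[:3]).as_matrix();print(r.x,r.cost);print(R);print(res2(r.x));np.save("bed.npy",r.x)
print(proj(c,(R@M.T).T+r.x[3:]),proj(cam(d["top"]),(R@M.T).T+r.x[3:]))
# drive + clamp tab from w2/w3
s,w=pickle.load(open("w3.pkl","rb"));c3=cam(w,s);h=cv2.cvtColor(w["img"],cv2.COLOR_BGR2HSV)
def blob(h,lo,hi,win):
    x0,y0,x1,y1=win;m=cv2.inRange(h[y0:y1,x0:x1],lo,hi);k=max(cv2.findContours(m,0,1)[0],key=cv2.contourArea);return k[:,0]+[x0,y0]
s1,w1=pickle.load(open("w1.pkl","rb"));h1=cv2.cvtColor(w1["img"],cv2.COLOR_BGR2HSV)
k=blob(h1,(22,120,120),(35,255,255),(0,130,60,230));print("cap",cv2.minAreaRect(k),onz(cam(w1,s1),[k.mean(0)],.026))
E
python3 fit.py | sed -n '/----/,$p'
```

```text
----
[ 0.3107 -0.2913  0.0615  0.5077 -0.2255  0.038 ] 4.999492206880703
[[ 0.9564 -0.1041 -0.2729]
 [ 0.015   0.9506 -0.3101]
 [ 0.2918  0.2924  0.9107]]
[-0.4124 -0.3856 -0.235   1.6426  1.0378  1.7898  0.495  -0.5245 -0.3395
 -0.512  -0.2216 -0.0275 -0.2811 -0.2559 -0.1375 -0.4321 -0.0384 -0.1728
 -0.8579 -1.8372 -0.9225]
[[192.7472 191.6121]
 [172.9123 210.6617]
 [224.8116 206.5212]
 [240.7628 187.0775]] [[329.7608 204.9317]
 [330.4447 152.4657]
 [272.9039 151.9091]
 [272.6488 206.6192]]
cap ((28.057689666748047, 154.7115478515625), (18.8271484375, 8.040761947631836), 11.309932708740234) [[0.5564 0.3058 0.026 ]]
```

```bash
python3 -m jog '{"motion":[[1,-0.01,-0.05,0,0],[1,-0.02,-0.1,0,0],[1,-0.03,-0.15,0,0],[1,-0.04,-0.2,0.01,0],[1,-0.05,-0.25,0.02,0],[1,-0.06,-0.3,0.03,0],[1,-0.07,-0.345,0.045,0],[1,-0.07,-0.366,0.045,0],[1,-0.07,-0.366,0.045,0],[1,-0.07,-0.366,0.045,0],[1,-0.07,-0.366,0.045,0],[1,-0.07,-0.366,0.045,0]]}'; python3 snap.py w4
```

```text
time_s: 4.35
ee_pos: [0.44, 0.3146, 0.2494]
eef_rot: [-180.0, -0.0, -0.1]
ft_force: [0.5, -0.1, 0.1]
width: 0.0916
finger_force: 0.0
```

View pics/w4.png

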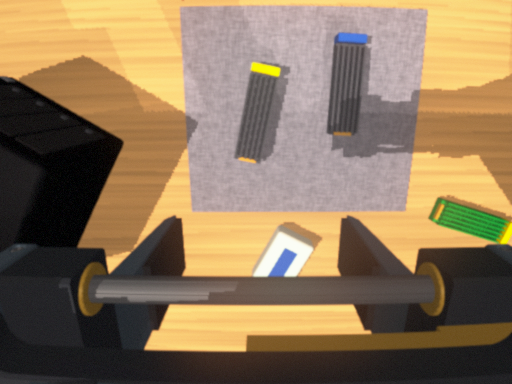

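The drive lies from its yellow cap (266,69) to its brass plug (247,159). The spare is at (347,85), with a finger's width of room between them.

```bash
python3 - <<'E'
from h import *
np.set_printoptions(precision=4,suppress=True)
s,w=pickle.load(open("w4.pkl","rb"));c=cam(w,s)
x0,y0,x1,y1=225,50,300,175
im=w["img"][y0:y1,x0:x1];h=cv2.cvtColor(im,cv2.COLOR_BGR2HSV)
cap=cv2.inRange(h,(22,120,120),(35,255,255));pl=cv2.inRange(h,(8,120,90),(20,255,255))
body=cap|cv2.inRange(h,(0,0,0),(180,255,75))
for n,m in(("cap",cap),("plug",pl),("body",body)):
    k=max(cv2.findContours(m,0,1)[0],key=cv2.contourArea)[:,0]+[x0,y0]
    b=cv2.boxPoints(cv2.minAreaRect(k.astype(np.float32)));X=onz(c,b,.026)
    print(n,b.ravel(),X[:,:2].ravel(),X.mean(0),np.linalg.norm(np.diff(X,axis=0),axis=1),np.degrees(np.arctan2(*(X[1:3]-X[0:2])[:,[1,0]].T)))
E
```

```text
cap [249.9647  70.6588 252.1765  60.7059 280.8706  67.0823 278.6588  77.0353] [0.5531 0.327  0.5642 0.3244 0.557  0.291  0.5459 0.2935] [0.5551 0.309  0.026 ] [0.0114 0.0341 0.0114] [ -13.6009 -102.0197]
plug [238.7308 159.3461 239.3461 156.2692 255.5    159.5    254.8846 162.5769] [0.448  0.3422 0.4519 0.3414 0.4478 0.3212 0.4438 0.322 ] [0.4479 0.3317 0.026 ] [0.004  0.0205 0.004 ] [ -12.3261 -101.614 ]
body [249.9647  70.6588 252.1765  60.7059 280.8706  67.0823 278.6588  77.0353] [0.5531 0.327  0.5642 0.3244 0.557  0.291  0.5459 0.2935] [0.5551 0.309  0.026 ] [0.0114 0.0341 0.0114] [ -13.6009 -102.0197]
```

```bash
python3 -m jog '{"motion":[[0.7,0.02,-0.002,0.04,0.1],[0.7,0.04,-0.0054,0.08,0.209],[0.7,0.063,-0.0054,0.12,0.209],[0.7,0.063,-0.0054,0.17,0.209],[0.7,0.063,-0.0054,0.19,0.209],[0.7,0.063,-0.0054,0.19,0.209],[0.7,0.063,-0.0054,0.21,0.209],[0.7,0.063,-0.0054,0.225,0.209],[0.7,0.063,-0.0054,0.2334,0.209],[0.7,0.063,-0.0054,0.2334,0.209],[0.7,0.063,-0.0054,0.2334,0.209],[0.7,0.063,-0.0054,0.2334,0.209]]}' 10
python3 -m jog '{"motion":[[0.5,0,0,0,0],[0.3,0,0,0,0],[0.2,0,0,0,0],[0.2,0,0,0,0],[0.2,0,0,0,0],[0.2,0,0,0,0],[0.2,0,0,0,0]]}' 10
```

```text
time_s: 5.6
ee_pos: [0.5032, 0.3218, 0.0169]
eef_rot: [-179.9, -0.1, -12.0]
ft_force: [-0.0, 0.2, -0.2]
width: 0.0635
finger_force: 0.0
time_s: 6.3
ee_pos: [0.5023, 0.3212, 0.0156]
eef_rot: [180.0, 0.0, -12.0]
ft_force: [-0.1, -1.1, 1.1]
width: 0.0343
finger_force: 10.0
```

```bash
python3 -m jog '{"motion":[[0.2,0,0,-0.01,0],[0.2,0,0,-0.03,0],[0.2,0,0,-0.06,0],[0.2,0,0,-0.1,0],[0.2,0.01,0.03,-0.14,0],[0.2,0.025,0.07,-0.17,0],[0.2,0.04,0.11,-0.185,-0.04],[0.2,0.055,0.15,-0.185,-0.08],[0.2,0.07,0.19,-0.185,-0.12],[0.2,0.085,0.23,-0.185,-0.16],[0.2,0.1,0.27,-0.185,-0.2],[0.2,0.115,0.31,-0.185,-0.225]]}'
python3 -m jog '{"motion":[[0.2,0.004,0.04,0,0],[0.2,0.007,0.08,0,0],[0.2,0.01,0.12,0,0],[0.2,0.013,0.15,0,0],[0.2,0.015,0.17,0,0],[0.2,0.015,0.17,0,0],[0.2,0.015,0.17,0,0],[0.2,0.015,0.17,0,0]]}'; python3 snap.py w5
```

```text
time_s: 7.5
ee_pos: [0.5502, -0.0073, 0.2008]
eef_rot: [-180.0, -0.0, 1.0]
ft_force: [1.2, -0.4, -3.5]
width: 0.0339
finger_force: 10.0
time_s: 8.3
ee_pos: [0.5679, -0.1744, 0.2006]
eef_rot: [-180.0, 0.0, 0.9]
ft_force: [0.8, 0.0, -2.9]
width: 0.0344
finger_force: 10.0
```

View pics/w5.png

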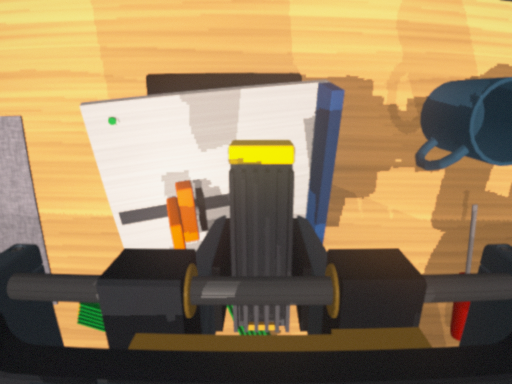

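The drive is held level with its cap at (262,152), and the long fence is at (325,150). Next I lower it to just above the expected contact.

```bash
python3 -m jog '{"motion":[[0.2,0.003,0.002,0.03,0],[0.2,0.003,0.002,0.055,0],[0.2,0.003,0.002,0.07,0],[0.2,0.003,0.002,0.076,0],[0.2,0.003,0.002,0.079,0],[0.2,0.003,0.002,0.079,0]]}' 7
python3 -m jog '{"motion":[[0.2,0,0,0.003,0],[0.2,0,0,0.006,0],[0.2,0,0,0.008,0],[0.2,0,0,0.008,0]]}'
python3 -m jog '{"motion":[[0.2,0,0,0.002,0],[0.2,0,0,0.004,0],[0.2,0,0,0.005,0],[0.2,0,0,0.005,0]]}'
```

```text
time_s: 8.95
ee_pos: [0.5716, -0.1771, 0.1221]
eef_rot: [180.0, -0.1, 0.9]
ft_force: [1.5, 0.1, -2.9]
width: 0.0341
finger_force: 7.0
time_s: 9.35
ee_pos: [0.571, -0.1775, 0.1134]
eef_rot: [-180.0, 0.0, 0.9]
ft_force: [-0.2, 0.1, -1.9]
width: 0.0342
finger_force: 7.0
time_s: 9.75
ee_pos: [0.5711, -0.1775, 0.1083]
eef_rot: [-180.0, 0.0, 0.9]
ft_force: [-0.3, -0.4, -3.2]
width: 0.0341
finger_force: 7.0
```

```bash
python3 -m jog '{"motion":[[0.2,0,0,0.002,0],[0.2,0,0,0.004,0],[0.2,0,0,0.004,0]]}'
python3 -m jog '{"motion":[[0.2,0,0,0.002,0],[0.2,0,0,0.004,0],[0.2,0,0,0.004,0]]}'; python3 snap.py w6
```

```text
time_s: 10.05
ee_pos: [0.5712, -0.1775, 0.1045]
eef_rot: [180.0, 0.0, 0.9]
ft_force: [-1.1, -0.8, -1.7]
width: 0.0342
finger_force: 7.0
time_s: 10.35
ee_pos: [0.571, -0.1776, 0.1003]
eef_rot: [180.0, 0.0, 0.9]
ft_force: [-1.3, -0.5, -1.4]
width: 0.0339
finger_force: 7.0
```

View pics/w6.png

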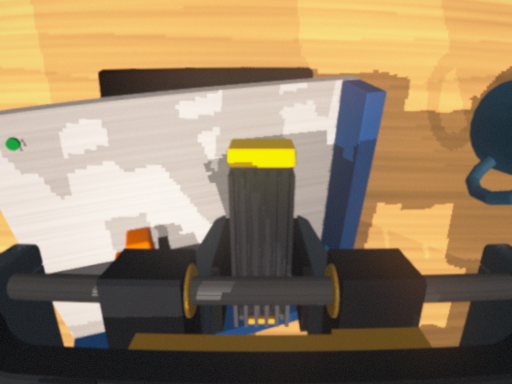

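The cap end is touching and the drive is beginning to pitch (cap at (262,150), more of its front face visible). I'll continue down by force.

```bash
python3 -m jog '{"motion":[[0.2,0,0,0.002,0],[0.2,0,0,0.003,0],[0.2,0,0,0.003,0]]}'|grep -E "ee_pos|ft"
python3 -m jog '{"motion":[[0.2,0,0,0.001,0],[0.2,0,0,0.002,0],[0.2,0,0,0.002,0]]}'|grep -E "ee_pos|ft"
python3 snap.py w7; python3 - <<'E'
from h import *
for n in("w5","w6","w7"):
    s,w=pickle.load(open(n+".pkl","rb"));h=cv2.cvtColor(w["img"],cv2.COLOR_BGR2HSV)
    y,x=np.nonzero(cv2.inRange(h[100:200,200:320],(22,120,120),(35,255,255)));print(n,x.min()+200,x.max()+200,y.min()+100,y.max()+100,s["joint_efforts"][1:3],s["torque"])
E
```

```text
ee_pos: [0.5711, -0.1775, 0.0973]
ft_force: [-1.9, 0.2, -1.9]
ee_pos: [0.5712, -0.1775, 0.0954]
ft_force: [-1.2, -0.6, -1.2]
w5 229 294 141 164 [-44.51194882 -24.17033494] [0.02585009 0.00196973 0.00047561]
w6 227 295 139 168 [-45.92538357 -21.23259187] [-0.08700936  0.17017823 -0.03241185]
w7 226 296 139 172 [-45.94867587 -21.11288309] [-0.05632786  0.14464727 -0.02128715]
```

```bash
for i in 1; do python3 -m jog '{"motion":[[0.2,0,0,0.001,0],[0.2,0,0,0.002,0],[0.2,0,0,0.002,0]]}'|grep -E "ee_pos|ft"; done
python3 -m jog '{"motion":[[0.2,0,0,0.001,0],[0.2,0,0,0.0015,0],[0.2,0,0,0.0015,0]]}'|grep -E "ee_pos|ft"
python3 -c "
from cell import state
import numpy as np
r=[state() for _ in range(1)];print(r[0]['ft_force'],r[0]['torque'])"
```

```text
ee_pos: [0.5712, -0.1774, 0.0934]
ft_force: [-1.0, -0.6, -1.7]
ee_pos: [0.5712, -0.1774, 0.092]
ft_force: [-1.1, -0.4, -1.2]
[-1.06048924 -0.37566644 -1.15656519] [-0.00144788  0.09400349 -0.03484861]
```

```bash
python3 -m jog '{"motion":[[0.2,0,0,0.001,0],[0.2,0,0,0.0015,0],[0.2,0,0,0.0015,0]]}'|grep -E "ee_pos|ft"
python3 -c "
from cell import state
print(state()['torque'])"
python3 -m jog '{"motion":[[0.2,0,0,0.001,0],[0.2,0,0,0.0015,0],[0.2,0,0,0.0015,0]]}'|grep -E "ee_pos|ft"
python3 snap.py w8; python3 - <<'E'
from h import *
np.set_printoptions(precision=4,suppress=True)
s,w=pickle.load(open("w8.pkl","rb"));c=cam(w,s);h=cv2.cvtColor(w["img"],cv2.COLOR_BGR2HSV)
m=cv2.inRange(h[100:200,200:320],(22,120,120),(35,255,255));y,x=np.nonzero(m);print(x.min()+200,x.max()+200,y.min()+100,y.max()+100,s["torque"])
b=np.load("bed.npy");R=Ro.from_rotvec(b[:3]).as_matrix()
# predicted flat-pitched cap (top back, top front, bottom front edges) if edge contact: pitch 17, centre under TCP
px=R[:,0];py=np.array([-px[1],px[0],0]);py/=np.linalg.norm(py);pz=np.cross(px,py)
for dz in(0,.003,.006):
    e=s["ee_pos"];o=np.array([e[0],e[1],0]);o[2]=b[5]+ -(R[:,2]@(o+.017*py-np.r_[b[3:5],b[5]]))/R[2,2]-b[5]*0
    P=[o+px*a+py*y_+pz*z for a,z in((.047,.024),(.059,.024),(.059,0))for y_ in(-.017,.017)]
    print(o,proj(c,np.array(P)+[0,0,dz]).ravel())
E
```

```text
ee_pos: [0.5712, -0.1775, 0.0905]
ft_force: [-0.9, -1.3, -1.2]
[0.03178432 0.09465402 0.01227753]
ee_pos: [0.5713, -0.1775, 0.0895]
ft_force: [-2.5, 0.6, 2.6]
225 297 140 178 [0.0347 0.314  0.0076]
[ 0.5713 -0.1775  0.117 ] [306.9016 224.8269 212.6895 224.7611 309.7549 197.3858 209.7119 197.3224
 302.2065 163.6932 217.7261 163.6459]
[ 0.5713 -0.1775  0.117 ] [308.0608 228.0754 211.4612 228.007  311.0708 200.1019 208.319  200.0361
 303.1458 165.2067 216.7322 165.1581]
[ 0.5713 -0.1775  0.117 ] [309.2794 231.4921 210.1702 231.421  312.4593 202.9691 206.8493 202.9006
 304.1288 166.7912 215.6921 166.7413]
```

```bash
python3 - <<'E'
from h import *
np.set_printoptions(precision=1,suppress=True)
s,w=pickle.load(open("w8.pkl","rb"));c=cam(w,s);e=s["ee_pos"];yaw=np.radians(.9)
for p in(0,10,14,17):
    R=(Ro.from_euler("z",.9,degrees=True)*Ro.from_euler("y",-p,degrees=True)).as_matrix()
    piv=np.array([e[0],e[1],e[2]+.006]);o=piv-R@[0,0,.0196]
    print(p,proj(c,[o+R@[a,0,z] for a,z in((.047,.024),(.059,.024),(.059,0))])[:,1])
E
```

```text
0 [168.4 145.1 139.2]
10 [174.9 151.6 136.9]
14 [178.4 155.5 137. ]
17 [181.4 158.9 137.4]
```

The drive has pitched to about 17° and is in firm contact. I release it gradually, rising slightly as the fingers open.

```bash
python3 -m jog '{"motion":[[0.38,0,0,-0.001,0],[0.39,0,0,-0.001,0],[0.41,0,0,-0.002,0],[0.43,0,0,-0.002,0],[0.45,0,0,-0.003,0],[0.47,0,0,-0.004,0],[0.5,0,0,-0.006,0],[0.53,0,0,-0.009,0],[0.56,0,0,-0.015,0],[0.6,0,0,-0.025,0],[0.6,0,0,-0.045,0],[0.6,0,0,-0.08,0]]}'
python3 -m jog '{"motion":[[0.6,0,0,-0.05,0],[0.6,0,0,-0.08,0],[0.6,-0.03,-0.03,-0.1,0],[0.6,-0.06,-0.06,-0.12,0],[0.6,-0.08,-0.08,-0.14,0],[0.6,-0.08,-0.08,-0.14,0],[0.6,-0.08,-0.08,-0.14,0],[0.6,-0.08,-0.08,-0.14,0]]}'
python3 snap.py w9; python3 - <<'E'
from h import *
np.set_printoptions(precision=4,suppress=True)
s,w=pickle.load(open("w9.pkl","rb"));c=cam(w,s);h=cv2.cvtColor(w["img"],cv2.COLOR_BGR2HSV)
b=np.load("bed.npy");R=Ro.from_rotvec(b[:3]).as_matrix();A=b[3:]
def onbed(uv,z):
    o,d=ray(c,uv);o=R.T@(o-A);d=d@R;return o+d*((z-o[2])/d[:,2])[:,None]
m=cv2.inRange(h,(22,120,120),(35,255,255));m[230:]=0
k=max(cv2.findContours(m,0,1)[0],key=cv2.contourArea)[:,0]
q=cv2.boxPoints(cv2.minAreaRect(k.astype(np.float32)));print(q.ravel());print(onbed(q,.024)*1e3)
m=cv2.inRange(h,(3,150,100),(18,255,255));m[250:]=0
k=max(cv2.findContours(m,0,1)[0],key=cv2.contourArea)[:,0];print(cv2.boundingRect(k),onbed([k.mean(0)],.03)*1e3)
E
```

```text
time_s: 13.5
ee_pos: [0.5699, -0.177, 0.1685]
eef_rot: [-179.9, 0.2, 0.9]
ft_force: [-0.6, -0.3, -0.7]
width: 0.055
finger_force: 0.0
time_s: 14.3
ee_pos: [0.4902, -0.0991, 0.3086]
eef_rot: [180.0, 0.0, 0.9]
ft_force: [0.3, 0.0, -0.3]
width: 0.0548
finger_force: 0.0
[339.1517  71.1793 340.0966  59.8414 374.4414  62.7035 373.4966  74.0414]
[[111.5374  49.4374  24.    ]
 [123.6677  49.9293  24.    ]
 [118.6905   4.5935  24.    ]
 [105.8845   3.2492  24.    ]]
(469, 190, 43, 60) [[-181.6309 -337.862    30.    ]]
```

View pics/w9.png

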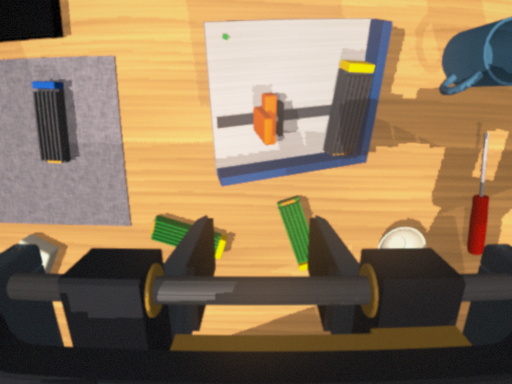

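The drive lies in the low corner: cap at (356,67), plug end at (345,153), beside the long fence and touching or close to the end fence. I'll check the gaps numerically.

```bash
python3 - <<'E'
from h import *
np.set_printoptions(precision=1,suppress=True)
s,w=pickle.load(open("w9.pkl","rb"));c=cam(w,s)
b=np.load("bed.npy");R=Ro.from_rotvec(b[:3]).as_matrix();A=b[3:]
pr=lambda P:proj(c,(R@(np.array(P)/1e3).T).T+A)
for dx,dy in((0,0),(0,4)):
    print(dx,dy,"cap TL,TR / plug TL,TR",pr([[118+dx,34+dy,24],[118+dx,dy,24],[dx,34+dy,24],[dx,dy,24]]).ravel())
print("fence inner top at x=118,0 / bottom",pr([[118,0,26],[0,0,26],[118,0,0],[0,0,0],[164,0,0],[164,190,0],[0,190,0],[0,190,26]]).ravel())
im=w["img"]
for r in(45,66,90,115,140,150):print(r,[tuple(map(int,p)) for p in im[r,356:392:2]])
for u in(335,345,355):print("col",u,[(v,)+tuple(map(int,im[v,u])) for v in range(146,172,2)])
E
```

```text
0 0 cap TL,TR / plug TL,TR [352.1  64.5 377.7  63.2 338.7 158.7 361.1 155.2]
0 4 cap TL,TR / plug TL,TR [348.9  64.7 374.8  63.3 336.  159.1 358.6 155.6]
fence inner top at x=118,0 / bottom [378.7  63.5 362.  155.8 365.9  59.  351.7 147.7 372.2  17.4 204.8  20.6
 216.8 167.9 221.1 178.2]
45 [(211, 222, 232), (212, 221, 232), (213, 223, 232), (212, 221, 232), (208, 220, 230), (178, 182, 193), (120, 92, 84), (116, 88, 79), (114, 85, 78), (117, 86, 80), (113, 84, 75), (115, 87, 78), (149, 103, 82), (149, 104, 81), (148, 101, 79), (145, 101, 78), (126, 113, 126), (81, 130, 179)]
66 [(0, 234, 242), (0, 234, 242), (0, 233, 241), (0, 232, 241), (0, 233, 242), (0, 231, 241), (0, 231, 241), (0, 232, 242), (0, 231, 241), (45, 203, 219), (138, 99, 80), (150, 100, 76), (146, 100, 77), (146, 101, 77), (121, 107, 117), (82, 129, 176), (81, 132, 183), (81, 132, 183)]
90 [(73, 77, 85), (77, 81, 90), (82, 86, 94), (76, 79, 87), (81, 83, 94), (63, 67, 75), (83, 86, 94), (96, 75, 69), (136, 92, 67), (149, 100, 70), (146, 97, 69), (145, 98, 69), (111, 111, 134), (77, 126, 175), (76, 128, 177), (78, 129,
[... 987 characters left out ...]
 (156, 88, 80, 82), (158, 92, 72, 67), (160, 121, 86, 74), (162, 130, 92, 77), (164, 126, 89, 75), (166, 124, 97, 95), (168, 106, 166, 224), (170, 112, 189, 243)]
col 345 [(146, 56, 64, 72), (148, 59, 64, 77), (150, 59, 66, 76), (152, 60, 71, 88), (154, 57, 71, 90), (156, 78, 65, 68), (158, 98, 74, 69), (160, 128, 88, 76), (162, 125, 88, 72), (164, 124, 90, 80), (166, 108, 149, 204), (168, 104, 176, 234), (170, 113, 190, 243)]
col 355 [(146, 64, 63, 73), (148, 66, 62, 70), (150, 66, 59, 66), (152, 74, 62, 67), (154, 78, 64, 66), (156, 83, 68, 69), (158, 116, 82, 71), (160, 125, 88, 74), (162, 125, 89, 78), (164, 106, 137, 182), (166, 98, 166, 226), (168, 102, 175, 234), (170, 109, 189, 243)]
```

```bash
python3 -m jog '{"motion":[[0.3,-0.02,0.04,0.02,0],[0.2,-0.04,0.08,0.03,0],[0,-0.05,0.12,0.04,0],[0,-0.05,0.15,0.05,0],[0,-0.05,0.17,0.06,0],[0,-0.05,0.17,0.06,0],[0,-0.05,0.17,0.06,0]]}'; python3 snap.py w10; python3 - <<'E'
from h import *
np.set_printoptions(precision=1,suppress=True)
s,w=pickle.load(open("w10.pkl","rb"));c=cam(w,s);im=w["img"]
b=np.load("bed.npy");R=Ro.from_rotvec(b[:3]).as_matrix();A=b[3:]
o,_=ray(c,[[0,0]]);print("cam in bed",R.T@(o-A)*1e3)
# rectify the plane 24 mm above the bed, 4 px/mm: u = y, v = -x
k=3;ys,xs=np.meshgrid(np.arange(-20,60,1/k),np.arange(140,-20,-1/k))
P=np.stack([xs,ys,np.full_like(xs,24)],-1).reshape(-1,3)/1e3
q=proj(c,P@R.T+A).astype(np.float32).reshape(xs.shape+(2,))
r=cv2.remap(im,q[...,0],q[...,1],cv2.INTER_LINEAR);cv2.imwrite("pics/rect.png",r)
for x in(130,114,100,80,60,40,20,8):
    print(x,[(int(y),)+tuple(map(int,r[int((140-x)*k),int((y+20)*k)])) for y in range(-16,9,2)])
print("x-profiles")
for y in(6,17,28):print(y,[(x,)+tuple(map(int,r[int((140-x)*k),int((y+20)*k)])) for x in range(-14,10,2)])
E
```

```text
time_s: 15.05
ee_pos: [0.4425, -0.2698, 0.248]
eef_rot: [-179.9, 0.1, 0.8]
ft_force: [0.3, 0.3, -0.5]
width: 0.002
finger_force: 0.0
cam in bed [126.9  67.9 356. ]
130 [(-16, 0, 0, 0), (-14, 0, 0, 0), (-12, 0, 0, 0), (-10, 0, 0, 0), (-8, 0, 0, 0), (-6, 0, 0, 0), (-4, 0, 0, 0), (-2, 0, 0, 0), (0, 0, 0, 0), (2, 0, 0, 0), (4, 0, 0, 0), (6, 0, 0, 0), (8, 0, 0, 0)]
114 [(-16, 76, 130, 179), (-14, 78, 132, 180), (-12, 83, 122, 163), (-10, 128, 98, 90), (-8, 146, 99, 75), (-6, 146, 101, 75), (-4, 147, 101, 76), (-2, 146, 101, 75), (0, 147, 103, 79), (2, 50, 179, 202), (4, 0, 231, 240), (6, 0, 231, 240), (8, 0, 232, 240)]
100 [(-16, 76, 129, 177), (-14, 78, 128, 177), (-12, 83, 120, 161), (-10, 137, 102, 86), (-8, 147, 99, 70), (-6, 148, 100, 71), (-4, 148, 100, 69), (-2, 151, 103, 73), (0, 149, 101, 71), (2, 99, 83, 79), (4, 82, 87, 95), (6, 61, 70, 77), (8, 71, 79, 87)]
80 [(-16, 77, 127, 175), (-14, 75, 126, 174), (-12, 80, 119, 161), (-10, 138, 98, 78), (-8, 147, 96, 65), (-6, 147, 97, 66), (-4, 149, 98, 68), (-2, 149, 97, 64), (0, 139, 91, 63), (2, 82, 63, 55), (4, 77, 73, 76), (6, 84, 
[... 1044 characters left out ...]
rofiles
6 [(-14, 100, 165, 223), (-12, 110, 119, 145), (-10, 126, 90, 80), (-8, 127, 89, 76), (-6, 127, 89, 75), (-4, 129, 90, 74), (-2, 123, 86, 73), (0, 101, 74, 69), (2, 91, 70, 67), (4, 90, 69, 66), (6, 88, 69, 68), (8, 97, 91, 95)]
17 [(-14, 101, 163, 221), (-12, 112, 114, 138), (-10, 128, 90, 79), (-8, 128, 89, 74), (-6, 130, 89, 72), (-4, 128, 88, 69), (-2, 121, 85, 69), (0, 98, 73, 67), (2, 75, 65, 69), (4, 60, 71, 88), (6, 70, 75, 88), (8, 71, 75, 85)]
28 [(-14, 103, 168, 228), (-12, 118, 121, 148), (-10, 125, 87, 75), (-8, 128, 89, 73), (-6, 127, 87, 70), (-4, 129, 88, 72), (-2, 123, 85, 70), (0, 94, 70, 64), (2, 73, 73, 89), (4, 59, 128, 183), (6, 60, 141, 201), (8, 58, 100, 136)]
```

The drive is flat but about 2° askew: the cap touches the long fence while the plug end stands about 4 mm off it. I'll nudge the plug end gently with closed fingers, turned 90° so the body clears the clamp.

```bash
python3 -m jog '{"motion":[[0,0.03,-0.04,0,-0.13],[0,0.06,-0.08,0,-0.26],[0,0.083,-0.1007,0,-0.39],[0,0.083,-0.1007,0.02,-0.52],[0,0.083,-0.1007,0.04,-0.65],[0,0.083,-0.1007,0.06,-0.78],[0,0.083,-0.1007,0.08,-0.91],[0,0.083,-0.1007,0.1,-1.04],[0,0.083,-0.1007,0.118,-1.17],[0,0.083,-0.1007,0.118,-1.3],[0,0.083,-0.1007,0.118,-1.43],[0,0.083,-0.1007,0.118,-1.557]]}'
python3 -m jog '{"motion":[[0,0,0,0.02,0],[0,0,0,0.04,0],[0,0,0,0.052,0],[0,0,0,0.058,0],[0,0,0,0.06,0],[0,0,0,0.06,0]]}'
```

```text
time_s: 16.3
ee_pos: [0.5244, -0.1663, 0.1315]
eef_rot: [180.0, -0.0, 90.5]
ft_force: [-0.5, -0.1, -0.4]
width: 0.0004
finger_force: 0.0
time_s: 16.9
ee_pos: [0.5245, -0.1674, 0.0714]
eef_rot: [180.0, 0.0, 90.1]
ft_force: [-1.2, -0.7, 0.3]
width: 0.0005
finger_force: 0.0
```

```bash
J(){ grep -E "ee_pos|ft"; }
python3 -m jog '{"motion":[[0,-0.003,0,0.001,0],[0,-0.006,0,0.002,0],[0,-0.009,0,0.002,0],[0,-0.009,0,0.002,0]]}'|J
python3 -m jog '{"motion":[[0,-0.001,0,0,0],[0,-0.002,0,0,0],[0,-0.003,0,0,0],[0,-0.003,0,0,0]]}'|J
python3 -m jog '{"motion":[[0,-0.001,0,0,0],[0,-0.002,0,0,0],[0,-0.003,0,0,0],[0,-0.003,0,0,0]]}'|J
```

```text
ee_pos: [0.5242, -0.1771, 0.0693]
ft_force: [-0.5, -0.3, 0.8]
ee_pos: [0.524, -0.1793, 0.069]
ft_force: [-0.4, 1.8, -0.5]
ee_pos: [0.524, -0.18, 0.0689]
ft_force: [0.9, 9.2, 0.8]
```

```bash
cat > chk.py <<'E'
import sys
from h import *
n=sys.argv[1];s,w=pickle.load(open(n+".pkl","rb"));c=cam(w,s);im=w["img"]
b=np.load("bed.npy");R=Ro.from_rotvec(b[:3]).as_matrix();A=b[3:]
o,_=ray(c,[[0,0]]);print("cam in bed",np.round(R.T@(o-A)*1e3))
k=3;ys,xs=np.meshgrid(np.arange(-20,160,1/k),np.arange(140,-20,-1/k))
P=np.stack([xs,ys,np.full_like(xs,24)],-1).reshape(-1,3)/1e3
q=proj(c,P@R.T+A).astype(np.float32).reshape(xs.shape+(2,))
r=cv2.remap(im,q[...,0],q[...,1],cv2.INTER_LINEAR);cv2.imwrite(f"pics/rect_{n}.png",r)
# fence top: clearly blue (B-R>40); end of fence inwards -> first non-bluish (R>=B-4) = drive
r=cv2.GaussianBlur(r,(1,7),0).astype(int)
def scan(p):
    d=p[:,0]-p[:,2];i=np.flatnonzero((d>40)&(p[:,0]>115));a=i[i<30*k].max();j=a+np.argmax(d[a:]<-3);return a/k-20,j/k-20
print("x: fence top end, drive start (y)");print([(x,)+tuple(np.round(scan(r[int((140-x)*k)]),1)) for x in(112,100,80,60,40,20,8)])
print("y: end-fence top end, drive start (x)");print([(y,)+tuple(np.round(scan(r[::-1][:,int((y+20)*k)]),1)) for y in(4,8,12,17,22,26,30)])
E
python3 -m jog '{"motion":[[0,0.003,0,0,0],[0,0.01,0,-0.01,0],[0,0.02,0,-0.04,0],[0,0.02,0.01,-0.08,0],[0,0,0.02,-0.12,0],[0,-0.03,0.035,-0.16,0],[0,-0.06,0.035,-0.19,0],[0,-0.06,0.035,-0.2,0],[0,-0.06,0.035,-0.2,0],[0,-0.06,0.035,-0.2,0]]}'; python3 snap.py w11; python3 chk.py w10; python3 chk.py w11
```

```text
time_s: 19.1
ee_pos: [0.5584, -0.2415, 0.2681]
eef_rot: [-179.9, -0.1, 90.1]
ft_force: [0.6, -0.1, 0.0]
width: 0.0006
finger_force: 0.0
cam in bed [127.  68. 356.]
x: fence top end, drive start (y)
[(112, np.float64(0.3), np.float64(1.3)), (100, np.float64(1.3), np.float64(3.0)), (80, np.float64(0.7), np.float64(4.7)), (60, np.float64(1.0), np.float64(6.3)), (40, np.float64(1.3), np.float64(5.3)), (20, np.float64(1.0), np.float64(5.3)), (8, np.float64(1.7), np.float64(9.3))]
y: end-fence top end, drive start (x)
[(4, np.float64(-1.3), np.float64(83.0)), (8, np.float64(-2.0), np.float64(8.0)), (12, np.float64(-1.3), np.float64(2.3)), (17, np.float64(-2.0), np.float64(2.0)), (22, np.float64(-1.3), np.float64(1.3)), (26, np.float64(-1.7), np.float64(1.7)), (30, np.float64(-1.7), np.float64(2.0))]
cam in bed [167. 174. 331.]
x: fence top end, drive start (y)
[(112, np.float64(1.3), np.float64(2.3)), (100, np.float64(1.7), np.float64(3.7)), (80, np.float64(2.0), np.float64(3.7)), (60, np.float64(1.7), np.float64(4.0)), (40, np.float64(1.7), np.float64(3.7)), (20, np.float64(1.7), np.float64(3.3)), (8, np.float64(1.7), np.float64(3.7))]
y: end-fence top end, drive start (x)
[(4, np.float64(-2.0), np.float64(6.0)), (8, np.float64(-2.0), np.float64(7.0)), (12, np.float64(-2.3), np.float64(2.3)), (17, np.float64(-2.0), np.float64(2.3)), (22, np.float64(-2.0), np.float64(2.7)), (26, np.float64(-2.0), np.float64(2.3)), (30, np.float64(-2.3), np.float64(2.3))]
```

The drive is now parallel and seated: the gap to the long fence is a constant ~2 mm along its length, which the parallax and trim explain, and the plug end is at the end fence. Next, the clamp: I go behind the tab.

```bash
python3 -m jog '{"motion":[[0,0.045,-0.005,0,0],[0,0.09,-0.01,0,0],[0,0.135,-0.018,0,0],[0,0.175,-0.018,0.02,0],[0,0.182,-0.018,0.05,0],[0,0.182,-0.018,0.09,0],[0,0.182,-0.018,0.12,0],[0,0.182,-0.018,0.14,0],[0,0.182,-0.018,0.147,0],[0,0.182,-0.018,0.147,0],[0,0.182,-0.018,0.147,0]]}'
python3 -m jog '{"motion":[[0,-0.004,0,0,0],[0,-0.008,0,0,0],[0,-0.012,0,0,0],[0,-0.014,0,0,0],[0,-0.016,0,0,0],[0,-0.016,0,0,0]]}'|grep -E "ee_pos|ft"
python3 -m jog '{"motion":[[0,-0.002,0,0,0],[0,-0.004,0,0,0],[0,-0.006,0,0,0],[0,-0.006,0,0,0]]}'|grep -E "ee_pos|ft"
```

```text
time_s: 20.25
ee_pos: [0.5412, -0.0603, 0.1227]
eef_rot: [179.9, 0.0, 90.1]
ft_force: [-0.2, -0.4, 0.1]
width: 0.0005
finger_force: 0.0
ee_pos: [0.5409, -0.0768, 0.1221]
ft_force: [0.6, 0.9, 0.8]
ee_pos: [0.5408, -0.0822, 0.1219]
ft_force: [-0.1, 3.2, 0.8]
```

```bash
python3 -m jog '{"motion":[[0,-0.00475,0.0005,0.0015,0],[0,-0.0095,0.001,0.003,0],[0,-0.01425,0.0015,0.0045,0],[0,-0.019,0.002,0.006,0],[0,-0.02375,0.0025,0.0075,0],[0,-0.0285,0.003,0.009,0],[0,-0.0333,0.0035,0.01,0],[0,-0.038,0.004,0.0115,0],[0,-0.0428,0.0045,0.013,0],[0,-0.0475,0.005,0.0145,0],[0,-0.0523,0.0055,0.016,0],[0,-0.0523,0.0055,0.016,0]]}'
J(){ grep -E "ee_pos|ft"; }
python3 -m jog '{"motion":[[0,-0.002,0.0002,0.0006,0],[0,-0.004,0.0004,0.0012,0],[0,-0.006,0.0006,0.0018,0],[0,-0.006,0.0006,0.0018,0]]}'|J
```

```text
time_s: 22.45
ee_pos: [0.5465, -0.1357, 0.1058]
eef_rot: [-180.0, 0.1, 90.1]
ft_force: [0.1, 1.8, 0.4]
width: 0.0004
finger_force: 0.4
ee_pos: [0.5471, -0.141, 0.1042]
ft_force: [-0.4, 2.1, -0.0]
```

```bash
J(){ grep -E "ee_pos|ft"; }
python3 -m jog '{"motion":[[0,-0.0015,0.0002,0.0005,0],[0,-0.003,0.0003,0.001,0],[0,-0.004,0.0004,0.0012,0],[0,-0.004,0.0004,0.0012,0]]}'|J
python3 -m jog '{"motion":[[0,-0.001,0.0001,0.0003,0],[0,-0.002,0.0002,0.0006,0],[0,-0.002,0.0002,0.0006,0]]}'|J
```

```text
ee_pos: [0.5475, -0.1449, 0.103]
ft_force: [-0.2, 2.4, -0.3]
ee_pos: [0.5477, -0.1469, 0.1024]
ft_force: [-1.2, 1.8, 1.7]
```

```bash
J(){ grep -E "ee_pos|ft"; }
for i in 1; do python3 -m jog '{"motion":[[0,-0.001,0.0001,0.0003,0],[0,-0.002,0.0002,0.0006,0],[0,-0.002,0.0002,0.0006,0]]}'|J; done
python3 -m jog '{"motion":[[0,-0.001,0.0001,0.0003,0],[0,-0.002,0.0002,0.0006,0],[0,-0.002,0.0002,0.0006,0]]}'|J
```

```text
ee_pos: [0.5479, -0.1489, 0.1018]
ft_force: [0.5, 2.8, 0.2]
ee_pos: [0.5481, -0.1509, 0.1012]
ft_force: [-0.9, 2.3, -0.1]
```

```bash
J(){ grep -E "ee_pos|ft"; }
python3 -m jog '{"motion":[[0,-0.001,0.0001,0.0003,0],[0,-0.002,0.0002,0.0006,0],[0,-0.002,0.0002,0.0006,0]]}'|J
python3 -m jog '{"motion":[[0,-0.001,0.0001,0.0003,0],[0,-0.002,0.0002,0.0006,0],[0,-0.002,0.0002,0.0006,0]]}'|J
```

```text
ee_pos: [0.5483, -0.1522, 0.1008]
ft_force: [-0.0, 4.8, 1.3]
ee_pos: [0.5484, -0.1526, 0.1006]
ft_force: [-0.2, 10.3, 5.4]
```

```bash
J(){ grep -E "ee_pos|ft"; }
python3 -m jog '{"motion":[[0,-0.001,0.0001,0.0003,0],[0,-0.002,0.0002,0.0006,0],[0,-0.002,0.0002,0.0006,0]]}'|J
```

```text
ee_pos: [0.5484, -0.1528, 0.1005]
ft_force: [-1.0, 15.5, 10.4]
```

The clamp has stopped rigidly, with about 15–18 N along the slope. I hold it for a moment, then back off.

```bash
python3 -m jog '{"motion":[[0,0,0,0,0],[0,0,0,0,0],[0,0,0,0,0],[0,0,0,0,0],[0,0,0,0,0],[0,0,0,0,0],[0,0,0,0,0],[0,0,0,0,0],[0,0,0,0,0],[0,0,0,0,0]]}'
python3 -m jog '{"motion":[[0,0.002,0,-0.001,0],[0,0.006,-0.001,-0.003,0],[0,0.014,-0.002,-0.006,0],[0,0.024,0,-0.02,0],[0,0.03,0,-0.05,0],[0,0.03,0,-0.1,0],[0,-0.01,0.01,-0.14,0],[0,-0.05,0.01,-0.165,0],[0,-0.09,0.01,-0.165,0],[0,-0.09,0.01,-0.165,0],[0,-0.09,0.01,-0.165,0]]}'; python3 snap.py w12; python3 chk.py w12; python3 - <<'E'
from h import *
np.set_printoptions(precision=1,suppress=True)
b=np.load("bed.npy");R=Ro.from_rotvec(b[:3]).as_matrix();A=b[3:]
for n in("w11","w12"):
    s,w=pickle.load(open(n+".pkl","rb"));c=cam(w,s);h=cv2.cvtColor(w["img"],cv2.COLOR_BGR2HSV)
    def onbed(uv,z):
        o,d=ray(c,uv);o=R.T@(o-A);d=d@R;return o+d*((z-o[2])/d[:,2])[:,None]
    for nm,lo,hi,z in(("clamp",(4,150,110),(17,255,255),.045),("cap",(22,120,120),(35,255,255),.024)):
        m=cv2.inRange(h,lo,hi);m=cv2.morphologyEx(m,cv2.MORPH_OPEN,np.ones((3,3)));y,x=np.nonzero(m)
        P=onbed(np.c_[x,y],z)*1e3;P=P[(P[:,0]>0)&(P[:,0]<165)&(P[:,1]>-5)&(P[:,1]<190)];print(n,nm,len(P),P.min(0),P.max(0))
E
```

```text
time_s: 26.05
ee_pos: [0.5484, -0.1528, 0.1006]
eef_rot: [-180.0, -0.4, 90.0]
ft_force: [-2.6, 15.0, 9.6]
width: 0.0002
finger_force: 8.5
time_s: 27.15
ee_pos: [0.5585, -0.2476, 0.2641]
eef_rot: [-180.0, 0.0, 90.0]
ft_force: [0.1, 0.4, -0.8]
width: 0.0005
finger_force: 0.0
cam in bed [166. 167. 330.]
x: fence top end, drive start (y)
[(112, np.float64(1.3), np.float64(2.0)), (100, np.float64(1.7), np.float64(3.3)), (80, np.float64(2.0), np.float64(3.7)), (60, np.float64(1.7), np.float64(4.0)), (40, np.float64(1.7), np.float64(3.3)), (20, np.float64(1.7), np.float64(3.7)), (8, np.float64(1.3), np.float64(3.3))]
y: end-fence top end, drive start (x)
[(4, np.float64(-2.0), np.float64(5.3)), (8, np.float64(-2.0), np.float64(6.3)), (12, np.float64(-2.7), np.float64(2.3)), (17, np.float64(-2.3), np.float64(2.3)), (22, np.float64(-2.3), np.float64(2.7)), (26, np.float64(-2.0), np.float64(2.0)), (30, np.float64(-2.0), np.float64(2.3))]
w11 clamp 1319 [ 42.7 124.4  45. ] [ 97.1 146.6  45. ]
w11 cap 378 [106.8   3.7  24. ] [119.   43.9  24. ]
w12 clamp 1060 [42.4 55.9 45. ] [97.  80.7 45. ]
w12 cap 378 [106.9   3.5  24. ] [118.5  43.8  24. ]
```

```bash
python3 -m jog '{"motion":[[0,-0.02,-0.02,0,-0.14],[0,-0.04,-0.04,0,-0.28],[0,-0.054,-0.054,0.02,-0.42],[0,-0.054,-0.054,0.04,-0.56],[0,-0.054,-0.054,0.06,-0.7],[0,-0.054,-0.054,0.08,-0.84],[0,-0.054,-0.054,0.1,-0.98],[0,-0.054,-0.054,0.104,-1.12],[0,-0.054,-0.054,0.104,-1.26],[0,-0.054,-0.054,0.104,-1.4],[0,-0.054,-0.054,0.104,-1.54],[0,-0.054,-0.054,0.104,-1.57]]}'
python3 -m jog '{"motion":[[0,0,0,0,0],[0,0,0,0,0],[0,0,0,0,0]]}' >/dev/null; python3 snap.py w13; python3 chk.py w13; python3 - <<'E'
import cv2
r=cv2.imread("pics/rect_w13.png");k=3
for y in(8,14,17,20,26,31):print(y,[(round(x,1),)+tuple(map(int,r[round((140-x)*k),round((y+20)*k)])) for x in [v/1.5 for v in range(-6,15)]])
print([(round(x,1),)+tuple(map(int,r[round((140-x)*k),37*k])) for x in range(102,124)])
E
```

```text
time_s: 28.4
ee_pos: [0.505, -0.2992, 0.1602]
eef_rot: [180.0, -0.0, -179.6]
ft_force: [-0.8, 0.0, 0.0]
width: 0.0009
finger_force: 0.0
cam in bed [  4.  23. 314.]
x: fence top end, drive start (y)
8 [(-4.0, 127, 86, 66), (-3.3, 127, 86, 67), (-2.7, 126, 88, 72), (-2.0, 115, 92, 91), (-1.3, 88, 105, 131), (-0.7, 69, 122, 168), (0.0, 59, 138, 195), (0.7, 56, 136, 192), (1.3, 54, 116, 162), (2.0, 58, 97, 131), (2.7, 67, 83, 105), (3.3, 73, 79, 91), (4.0, 74, 77, 88), (4.7, 75, 77, 86), (5.3, 75, 77, 86), (6.0, 77, 78, 86), (6.7, 77, 78, 87), (7.3, 77, 78, 87), (8.0, 78, 79, 87), (8.7, 80, 81, 89), (9.3, 84, 84, 93)]
14 [(-4.0, 129, 86, 66), (-3.3, 127, 86, 67), (-2.7, 124, 85, 68), (-2.0, 109, 90, 94), (-1.3, 88, 111, 140), (-0.7, 69, 132, 183), (0.0, 57, 145, 207), (0.7, 57, 143, 203), (1.3, 56, 126, 177), (2.0, 59, 105, 143), (2.7, 66, 86, 108), (3.3, 72, 79, 93), (4.0, 76, 79, 88), (4.7, 77, 79, 87), (5.3, 77, 79, 86), (6.0, 77, 79, 86), (6.7, 78, 79, 87), (7.3, 78, 79, 88), (8.0, 79, 80, 88), (8.7, 79, 80, 88), (9.3, 78, 80, 88)]
17 [(-4.0, 128, 86, 65), (-3.3, 128, 86, 67), (-2.7,
[... 2082 characters left out ...]
9, 191, 205)]Traceback (most recent call last):
  File "chk.py", line 14, in <module>
    print("x: fence top end, drive start (y)");print([(x,)+tuple(np.round(scan(r[int((140-x)*k)]),1)) for x in(112,100,80,60,40,20,8)])
                                                                          ~~~~^^^^^^^^^^^^^^^^^^^
  File "chk.py", line 13, in scan
    d=p[:,0]-p[:,2];i=np.flatnonzero((d>40)&(p[:,0]>115));a=i[i<30*k].max();j=a+np.argmax(d[a:]<-3);return a/k-20,j/k-20
                                                            ~~~~~~~~~~~~~^^
    return umr_maximum(a, axis, None, out, keepdims, initial, where)
ValueError: zero-size array to reduction operation maximum which has no identity
```

Seen from straight above, the end fence meets the plug with no gap anywhere across its width. The drive is fully home and the clamp is closed. Handing in.

```bash
python3 -c "
from cell import job
print(job.sign_off())"
```

```text
the job is handed in; nothing more can be done
None
```

The yellow-capped drive is home against both fences, after a light nudge (about 9 N) freed its plug end where it hung askew. The clamp was then pressed for over 1 s at about 15 N and left closed, and the job was handed in at about 28 s.

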